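# Refit the dust shoe and the splined drum of a ski-scraper sharpener

### The job

Put the scraper sharpener back together: lower the dust shoe's ring over the spindle so that it lies flat on the deck with its hose port behind the fence, and let go of it; then lower the grinding drum over the spindle, hex hub up, turn it until its bore meshes with the splines and slide it down. Press the drum fully home against the spring washer and finish while still holding it pressed down there, so that I can tighten its grub screws. Drop neither part, and leave the other things on the bench where they lie.

Things in the scene. Friction and masses are not known exactly. Their poses are not given: they have to be found in the camera images.
- sharpener: electric scraper sharpener, fixed: grey housing, aluminium deck, 170 (along its x, from -75 to +95) x 240 (y). Origin on the spindle's axis at bench level, z up, deck top at z = 100. Split fence on the deck at x = -32 to -22, |y| = 36 to 120, 26 high; behind the fence is +x. Two thumb knobs 22 high at x = -4, |y| = 86. A chamfered boss 40 across, 6 high, rings the spindle's foot. Position and yaw vary
- spline_top (a point): top end of the splines, on the axis of the upright steel spindle, 46 above the deck. Core 16 across with 6 straight ridges, 3.6 wide, 25 across, from the washer up to here; one ridge points along this point's x, the others every 60 deg. Above it a cone 7 high narrows to a round nose 12 across. The spindle's angle varies; it is stiff to turn (0.5 N m)
- nose_tip (a point): tip of the spindle's round nose, on its axis, 75 above the deck
- washer (a joint): how far the spring washer round the spindle's foot, a disc 38 across, is pressed down, in m: 0 = up (its top 18 above the deck), 0.008 = on its stop (top 10 above the deck). It pushes back with 6 N at the start of its travel, 14 N at the stop
- drum: grinding drum, standing upright, 0.3 kg, 80 high: foot flange 52 across and 8 high with small grub screws, brown grit sleeve 48 across to z = 56, hex hub on top. Origin at the centre of the underside, z up. The through bore has 6 teeth 3.4 wide from z = 3 to 33, 18 across between tips, grooves 28 across; a groove lies behind every hub flat. Fully home its underside is 10 above the deck
- hub_top (a point): centre of the top of the drum's aluminium hex hub: 34 across flats, 24 high (z = 56 to 80 of the drum), one flat facing the drum's +x. The drum meshes, with about 7 deg and 1 mm of play either way, when its x is in line with that of spline_top or any multiple of 60 deg from it; unmeshed, it rides on the spline ends, its underside about 43 above the deck
- dust_shoe: dust shoe lying flat, grey plastic, 0.1 kg: ring 60 across, 4 thick, hole 44 across, with a tongue 40 wide running along +x to a round upright hose port. Origin at the centre of the ring's underside, z up. Fully on, the ring lies round the boss with its underside on the deck and the tongue along the sharpener's +x, within about 40 deg
- port_top (a point): centre of the top of the shoe's hose port, where the shoe is gripped: a round pipe stub 35 across (37 at its foot), open at the top, 70 from the ring's centre along the shoe's x, 44 above the shoe's underside
- brass_brush: the wood-backed brass-bristle brush, 130 x 36 x 36, lying bristles down; origin under its centre
- pole_basket: the aluminium pole basket, a disc 76 across with a hub 24 high; origin under its centre
- brake_retainer: the blue plastic ski brake retainer, a flat C 80 long and 18 high; origin under the middle of its back bar
- wax_cork: the cork block, 100 x 55 x 34; origin under its centre
- scraper: the clear plastic scraper plate, 60 x 140 x 5, lying flat; origin under its centre
- wax_tin: the kick wax tin with a white cap, 41 across, 52 high; origin under its centre
- file_block: the wooden file block, 110 x 40 x 20; origin under its centre
Things that resemble listed ones, but are neither listed nor needed, are in the scene too. Of the things like the dust_shoe, leave any that is turquoise or yellow; of the rest the larger one is meant.

How it is judged:
By the outcome, as a careful person would: the job done as asked, in the order asked, and still so for the second after the job is handed in, while the arm keeps its last pose, push and grip.
It also fails if it takes over 69 s, if anything falls off the work surface, if the arm or the gripper's body presses on something with over 40 N, if the wrist force passes 120 N, or if a joint passes its speed limit or range.

### The arm

A 6-joint arm with a two-finger parallel gripper is mounted at the origin on the work surface. World frame = base frame: x ahead of the robot, y to its left, z up, the work surface at z = 0. Lengths are in m, angles in degrees, forces in N, time in s.
With the tool pointing down it reaches from about 0.375 to 0.9 m from the base axis. Payload 3.1 kg.
Tool frame: the origin (TCP) lies on the centre line of the jaws, within the pads' length; the fingertips stand 14 mm ahead of it and the grasp point (between the pads) lies 5 mm behind it (bot.tips_ahead is the distance from the TCP to the fingertips, in m); z points along the fingers, y is the line along which they close (so a half turn about z gives the same grasp; the last joint's range is limited). The gripper opens to 87 mm and grips with 3 to 60 N. Pads are 19 mm wide; open, the fingers measure 117 mm over their backs; the gripper's body (75 mm by 190 mm) begins 51 mm behind the grasp point.
Start: joints at [-75.086, 30.224, 82.088, -0, 67.689, -10.227], TCP at [0.266, -0.566, 0.237] pointing down, gripper open.
Joint ranges: [-176.69, 176.69], [-43.24, 126.21], [12.49, 139.97], [-82, 262], [0, 151.66], [-163.58, 163.58]. Speed limits (degrees/s): [159.86, 159.86, 180, 180, 180, 180].

### API

Orientations are given as a 3x3 rotation matrix whose columns are the frame's x, y, z axes.
In Python, from rig import bot gives the robot as it stands.
- The arm moves only by the tool play_rows, never from a script. Its argument "moves" is a list that holds one entry, the list of rows, each a list of 6 numbers: the shift along the tool's x, y, z in mm, then the turn, a rotation vector about the tool's x, y, z in rad. A call has 1 to 5 rows; each row shifts and turns the commanded pose from where the row before left it, along the tool's axes as they then stand; what a row does not reach is not made up. A row lasts 1/10 s, in which the tool goes at most 50 mm and 8.59 degrees, less where a joint would pass 70% of its speed; a pose out of reach is approached as far as the arm can. A call with a gripper value outside its range is refused whole. "fingers" is the opening, from -1 (shut) to 1 (fully open), set as the call begins (left out, the last holds). The fingers move at their own pace and stop on an object; the grip force is fixed at half the most. Time passes only in rows, so rows that do not move let the fingers close. It gives the time, the measured TCP pose, the force, the opening and the grip force at its end, in the units of the state.
- bot.read_state(): the state, without advancing time (a new reading comes with each control period).
- bot.capture(name): name is "scene" or "top"; returns a dict with "image" (400x640x3 uint8, blue, green, red), "fx", "fy", "cx", "cy" (pixels), "R" (3x3) and "t" (3): a world point X has camera coordinates R X + t. Camera axes: x right, y down, z forward; pixel columns grow to the right and rows downward; lengths in m; the calibration is good to about 2 mm. A picture is of the moment at which its call begins. There is no depth.
- bot.hand_in(): hands the job in; it is judged then, once.
Trained networks look in a picture, given as the dict that the camera call returned (one of the last four; its "shot" number tells which), for a name from the list of things; names that differ only in an ending like _2 or _b are one class to them, and where a whole thing is asked for, a point or a joint stands for the part that bears it (a point fixed in the world has none). Each returns a list of dicts, best first, with "confidence" (0 to 1); they miss things now and then, are a little off and sometimes report something else, mostly with a low value. They report only what shows in the picture. A call takes as long as a camera call. They do not tell look-alikes from the thing itself.
- bot.search_frame(picture, query): "centre" ([column, row] in pixels, amid what is visible of it).
- bot.silhouettes(picture, query): "pixels" (400x640 bool, what is visible of it) and "centre" ([column, row] in pixels, amid what is visible of it).
- bot.pinpoint(picture, query): "centre" ([column, row] in pixels: a listed point, or the origin of a listed thing).
The state is a dict: "time_s": time; "joint_positions": joint angles; "qvel": joint speeds; "tau": joint torques, N m; "position": TCP position; "tcp_rot": TCP orientation; "force": force on the tool from outside, world axes, zero at the start; "moment": the same for the moment, N m; "opening": opening from 0.0 (shut) to 1.0 (fully open); "grasp_force": force on a finger pad.
Only numpy, scipy, OpenCV 4.12 (cv2) and the standard library are available. Lean on these libraries where they do the work, as an engineer would, in place of code of your own. Each camera call takes 0.05 s, during which the arm holds its last target. There are 200 camera calls.

## Working session

There is one attempt and no reset: what is moved stays moved. The work goes in short steps, Python scripts to look and compute and a tool call to move; the robot and the scene stay as the last step left them, time stands still between calls to the robot, and variables do not carry over. Pictures are saved under pics/ and viewed, at most 10 in all, crops included, and the job is handed in when it is done.

Besides the shell and the picture viewer there is one more tool, called by a JSON object that holds its "name" and its "arguments". play_rows: Moves the arm, as the interface text tells. Its arguments: {"type":"object","properties":{"moves":{"type":"array","items":{"type":"array","items":{"type":"array","items":{"type":"number"}}}},"fingers":{"type":"number"}},"required":["moves"]}

```bash
ls; mkdir -p pics; cat > h.py <<'E'
import numpy as np, cv2
from rig import bot
def proj(c,X):
    p=np.array(c["R"])@np.array(X)+np.array(c["t"]); return np.array([c["fx"]*p[0]/p[2]+c["cx"],c["fy"]*p[1]/p[2]+c["cy"]])
def ray(c,px):
    R=np.array(c["R"]);t=np.array(c["t"])
    d=R.T@np.array([(px[0]-c["cx"])/c["fx"],(px[1]-c["cy"])/c["fy"],1.]); return -R.T@t,d/np.linalg.norm(d)
def atz(c,px,z):
    o,d=ray(c,px); return o+d*(z-o[2])/d[2]
def tri(obs):
    A=np.zeros((3,3));b=np.zeros(3);rs=[ray(c,p) for c,p in obs]
    for o,d in rs:
        P=np.eye(3)-np.outer(d,d);A+=P;b+=P@o
    X=np.linalg.solve(A,b); return X,[np.linalg.norm((np.eye(3)-np.outer(d,d))@(X-o)) for o,d in rs]
E
python3 - <<'E'
from h import *
np.set_printoptions(precision=3,suppress=True)
for n in ("scene","top"):
    c=bot.capture(n); cv2.imwrite(f"pics/{n}0.png",c["image"]); print(n,c["fx"],-np.array(c["R"]).T@np.array(c["t"]),np.array(c["R"])[2])
    for q in ("spline_top","nose_tip","hub_top","port_top","drum","dust_shoe","sharpener"):
        print(q,[(np.round(d["centre"]).tolist(),round(d["confidence"],2)) for d in bot.pinpoint(c,q)])
print(bot.read_state())
E
```

```text
pics
scene 419.8504436170691 [1.414 0.566 0.962] [-0.654 -0.426 -0.625]
spline_top [([303.0, 202.0], 0.41)]
nose_tip [([307.0, 199.0], 0.6)]
hub_top [([256.0, 164.0], 0.73)]
port_top [([392.0, 220.0], 0.75), ([404.0, 248.0], 0.74), ([468.0, 242.0], 0.73), ([418.0, 217.0], 0.7), ([199.0, 182.0], 0.67)]
drum [([257.0, 179.0], 0.48)]
dust_shoe [([414.0, 242.0], 0.78), ([446.0, 260.0], 0.75), ([378.0, 224.0], 0.74), ([433.0, 225.0], 0.54)]
sharpener [([308.0, 239.0], 0.59)]
top 408.10860383118415 [ 0.364 -0.029  1.436] [ 0.13   0.004 -0.992]
spline_top [([307.0, 176.0], 0.44)]
nose_tip [([309.0, 171.0], 0.36)]
hub_top [([407.0, 231.0], 0.46)]
port_top [([222.0, 205.0], 0.52), ([247.0, 242.0], 0.52), ([225.0, 256.0], 0.44)]
drum [([402.0, 231.0], 0.74), ([309.0, 183.0], 0.21)]
dust_shoe [([188.0, 222.0], 0.75), ([457.0, 199.0], 0.72), ([220.0, 223.0], 0.71), ([168.0, 196.0], 0.65), ([261.0, 237.0], 0.6), ([216.0, 262.0], 0.47)]
sharpener [([311.0, 182.0], 0.83)]
{'time_s': 0.8, 'joint_positions': array([-75.085,  30.221,  82.087,  -0.001,  67.69 , -10.228]), 'qvel': array([ 0.023, -0.074,  0.086, -0.028, -0.06 , -0.044]), 'tau': array([  0.001, -43.994, -17.698,   0.063,   0.05 ,  -0.   ]), 'position': array([ 0.266, -0.566,  0.237]), 'tcp_rot': array([[ 0.905,  0.425, -0.   ],
       [ 0.425, -0.905, -0.   ],
       [-0.   ,  0.   , -1.   ]]), 'force': array([-0.747, -0.498,  1.064]), 'moment': array([0.026, 0.038, 0.048]), 'grasp_force': 0.0, 'opening': 0.9974884597435653}
```

View images.

```bash
python3 - <<'E'
import cv2
a=cv2.imread("pics/top0.png");cv2.imwrite("pics/top0c.png",cv2.resize(a[110:310,120:520],None,fx=2,fy=2,interpolation=cv2.INTER_CUBIC))
a=cv2.imread("pics/scene0.png");cv2.imwrite("pics/scene0c.png",cv2.resize(a[110:310,150:550],None,fx=2,fy=2,interpolation=cv2.INTER_CUBIC))
E
```

```text
(no output)
```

View pics/top0c.png

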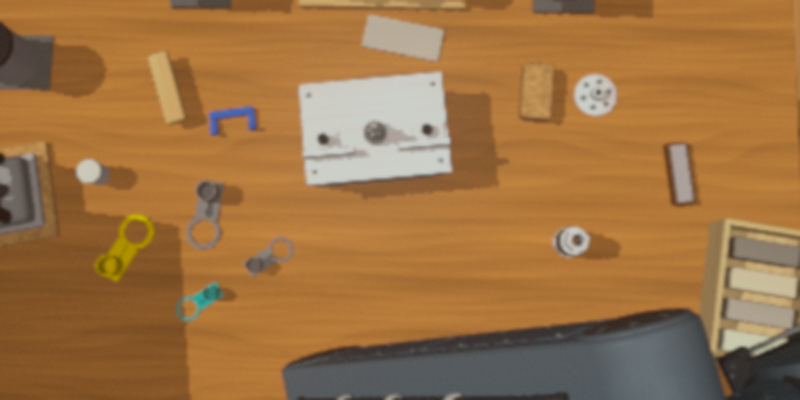

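View pics/scene0c.png

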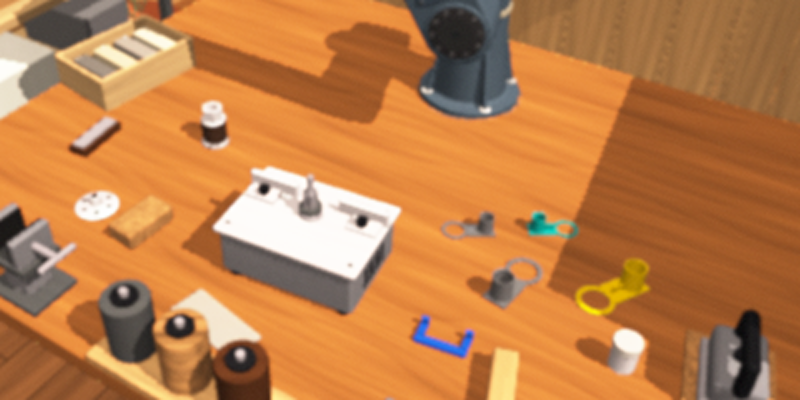

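```bash
cat > m.py <<'E'
from h import *
np.set_printoptions(precision=4,suppress=True)
C={n:bot.capture(n) for n in ("scene","top")}
g={"top":dict(dust_shoe=(221,220),port_top=(222,205),drum=(404,231),hub_top=(406,230),nose_tip=(308,173),spline_top=(307,176)),
"scene":dict(dust_shoe=(414,244),port_top=(403,248),drum=(257,175),hub_top=(256,164),nose_tip=(306,199),spline_top=(304,203))}
tl=[]
P={}
for n,c in C.items():
    for q in ("port_top","dust_shoe","hub_top","drum","nose_tip","spline_top"):
        L=[d for d in bot.pinpoint(c,q) if np.hypot(*(np.array(d["centre"])-g[n][q]))<14]
        if L: P[n,q]=np.array(min(L,key=lambda d:np.hypot(*(np.array(d["centre"])-g[n][q])))["centre"])
for q in g["top"]:
    if ("top",q) in P and ("scene",q) in P: print(q,*tri([(C[n],P[n,q]) for n in C]),P["top",q],P["scene",q])
    else: print(q,"missing",[k for k in P if k[1]==q])
for q in ("dust_shoe","drum"):
    for n,c in C.items():
        for d in bot.silhouettes(c,q):
            m=d["pixels"]; ys,xs=np.nonzero(m); print(q,n,round(d["confidence"],2),np.round(d["centre"]),m.sum(),xs.min(),xs.max(),ys.min(),ys.max())
# close crops
def crop(n,x,y,w,h,s): return cv2.resize(C[n]["image"][y:y+h,x:x+w],None,fx=s,fy=s,interpolation=cv2.INTER_CUBIC)
a=np.hstack([crop("top",200,192,48,40,8),crop("top",384,212,48,40,8)])
b=np.hstack([crop("scene",385,230,48,40,8),crop("scene",234,150,48,40,8)])
cv2.imwrite("pics/close.png",cv2.resize(np.vstack([a,b]),(720,600)))
import pickle; pickle.dump(C,open("c0.pkl","wb"))
E
python3 m.py
```

```text
dust_shoe [0.448  0.3135 0.0117] [np.float64(0.0027703286495149504), np.float64(0.002770328649514985)] [219.3 222.5] [414.1 245.6]
port_top [0.5029 0.2931 0.0277] [np.float64(0.006105392992984675), np.float64(0.006105392992984742)] [222.4 207.5] [398.8 250.1]
drum missing [('scene', 'drum')]
hub_top [ 0.4281 -0.3286  0.0912] [np.float64(0.0020751528594257153), np.float64(0.0020751528594256893)] [407.2 230.7] [256.5 160.7]
nose_tip [0.5987 0.0043 0.1692] [np.float64(0.00016997080578160095), np.float64(0.0001699708057816388)] [306.8 173.4] [305.1 198.7]
spline_top [0.6003 0.0004 0.1498] [np.float64(0.0011805709488996359), np.float64(0.0011805709488994579)] [307.9 174.2] [303.5 203.5]
dust_shoe scene 0.78 [460. 252.] 414 438 473 239 267
dust_shoe scene 0.72 [404. 251.] 333 391 420 239 263
dust_shoe scene 0.67 [419. 223.] 125 414 438 216 228
dust_shoe scene 0.64 [394. 224.] 148 381 397 216 227
dust_shoe scene 0.28 [304. 228.] 4445 257 349 194 267
dust_shoe top 0.64 [224. 214.] 366 213 230 200 234
dust_shoe top 0.58 [251. 240.] 185 243 266 229 247
dust_shoe top 0.58 [178. 240.] 256 168 194 229 249
dust_shoe top 0.5 [226. 258.] 98 217 230 252 263
drum scene 0.69 [255. 172.] 276 250 263 160 184
```

View pics/close.png

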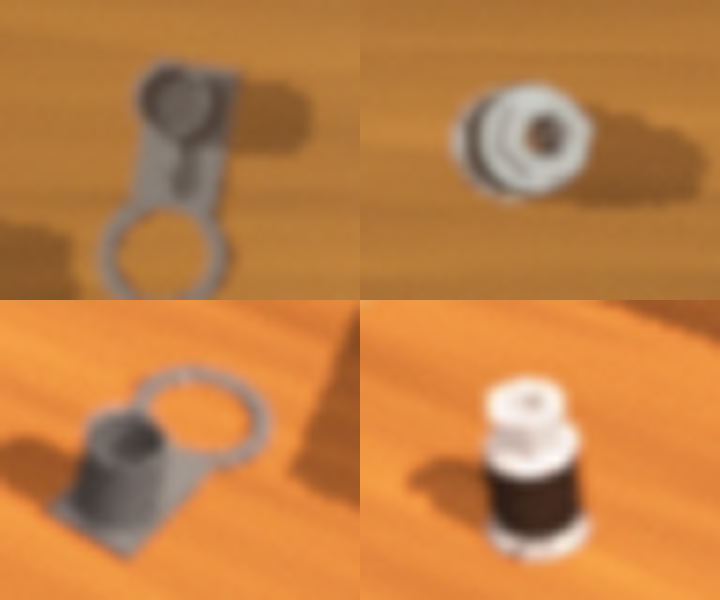

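```bash
python3 - <<'E'
from h import *
import pickle
np.set_printoptions(precision=4,suppress=True)
C=pickle.load(open("c0.pkl","rb"))
T=lambda a,b:tri([(C["top"],a),(C["scene"],b)])
for n,a,b,z in (("port",(223.2,205),(401.5,248),.044),("ring",(221.5,225.3),(411.5,245.2),.004),("hub",(407.3,229.8),(255.9,163.3),.08),("nose",(306.8,173.4),(305.1,198.7),.175)):
    print(n,*T(a,b),"at z:",atz(C["top"],a,z)[:2],atz(C["scene"],b,z)[:2])
c=C["top"];im=c["image"]
hsv=cv2.cvtColor(im,cv2.COLOR_BGR2HSV); m=((hsv[...,1]<60)&(hsv[...,2]>140)).astype(np.uint8); m[:,:250]=0;m[:,360:]=0;m[:140]=0;m[215:]=0
m=cv2.morphologyEx(m,cv2.MORPH_CLOSE,np.ones((7,7)))
ct=max(cv2.findContours(m,0,2)[0],key=cv2.contourArea); r=cv2.minAreaRect(ct); bx=cv2.boxPoints(r); print(r)
w=np.array([atz(c,p,.1) for p in bx]); print(w, w.mean(0), [np.linalg.norm(w[i]-w[i-1]) for i in range(4)])
# crop of spindle, both views
def crop(n,x,y,w,h,s): return cv2.resize(C[n]["image"][y:y+h,x:x+w],None,fx=s,fy=s,interpolation=cv2.INTER_CUBIC)
cv2.imwrite("pics/spin.png",np.hstack([crop("top",292,160,32,32,12),crop("scene",288,180,32,32,12)]))
E
```

```text
port [0.5073 0.2943 0.0409] [np.float64(0.0010695059107722492), np.float64(0.001069505910772282)] at z: [0.5074 0.2926] [0.5097 0.2961]
ring [0.4398 0.3054 0.0023] [np.float64(0.0003863707841008219), np.float64(0.0003863707841008649)] at z: [0.4399 0.3046] [0.4413 0.3062]
hub [ 0.4312 -0.3308  0.0806] [np.float64(0.0015007751723459), np.float64(0.0015007751723457152)] at z: [ 0.4304 -0.3297] [ 0.431 -0.333]
nose [0.5987 0.0043 0.1692] [np.float64(0.0001699708057816388), np.float64(0.00016997080578160095)] at z: [0.5975 0.0043] [0.6047 0.0082]
((306.66650390625, 173.88711547851562), (51.01971435546875, 73.52747344970703), 84.47245788574219)
[[ 0.6822  0.1388  0.1   ]
 [ 0.7101 -0.1061  0.1   ]
 [ 0.5385 -0.1236  0.1   ]
 [ 0.5113  0.1174  0.1   ]] [0.6105 0.0066 0.1   ] [np.float64(0.17219900532792853), np.float64(0.24652622207599106), np.float64(0.1725154158528669), np.float64(0.2425125592828542)]
```

View pics/spin.png

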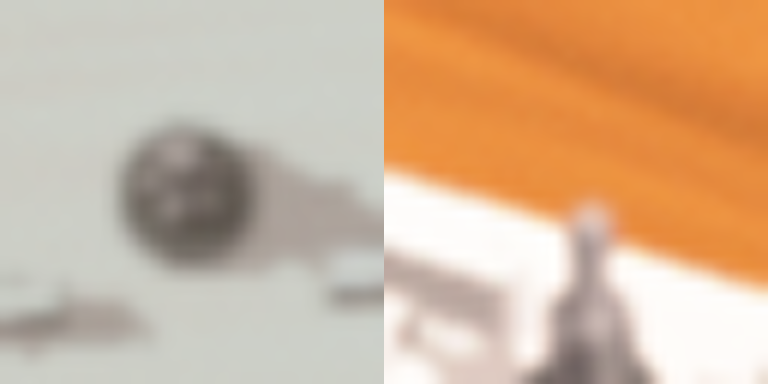

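```bash
python3 - <<'E'
from h import *
import pickle
np.set_printoptions(precision=4,suppress=True)
C=pickle.load(open("c0.pkl","rb"))
print(tri([(C["top"],(306.4,172.4)),(C["scene"],(304.9,196.5))]),atz(C["top"],(306.4,172.4),.175),atz(C["scene"],(304.9,196.5),.175),atz(C["top"],(307.1,175.8),.112))
for z in (.1,.175): print(proj(C["top"],(.6005,.0055,z)),proj(C["scene"],(.6005,.0055,z)))
# approach: tool yaw for the shoe; joints for reach later
s=bot.read_state();R=s["tcp_rot"];p=s["position"]
print("time",s["time_s"])
# target above port: tool y along shoe y ; yaw of tool x
yaw=-9.3
for a in (yaw,yaw+180):
    a=np.radians(a); x=np.array([np.cos(a),np.sin(a),0]); print(np.degrees(np.arctan2(np.cross(R[:,0],x)@R[:,2],R[:,0]@x)))
print(R.T@(np.array([.5073,.2943,.25])-p)*1000)
E
```

```text
(array([0.6002, 0.0051, 0.179 ]), [np.float64(0.00046302940500898344), np.float64(0.00046302940500905364)]) [0.6007 0.0056 0.175 ] [0.5962 0.0018 0.175 ] [0.6012 0.0048 0.112 ]
[306.9585 176.6505] [305.4739 216.4708]
[306.4228 172.4681] [305.1361 197.6613]
time 1.7
34.440355608361756
-145.55964439163824
[ 584.2436 -675.8653  -13.4407]
```

```bash
cat > plan.py <<'E'
from h import *
import sys, json
def plan(tx,ty,tz,yaw,n,mid=None):
    s=bot.read_state();R=np.array(s["tcp_rot"]);p=np.array(s["position"])
    y0=np.degrees(np.arctan2(R[1,0],R[0,0])); d=(yaw-y0+180)%360-180
    w=-round(np.radians(d)/n,3); y=np.radians(y0); st=(np.array([tx,ty,tz])-p)*1000/n
    print("t",s["time_s"],"p",np.round(p,4),"yaw",round(y0,2),"F",np.round(s["force"],1),"open",round(s["opening"],3),"g",round(s["grasp_force"],1),"j",np.round(s["joint_positions"],0))
    rows=[]
    for i in range(n):
        c,sn=np.cos(y),np.sin(y)
        rows.append([round(c*st[0]+sn*st[1],1),round(sn*st[0]-c*st[1],1),round(-st[2],1),0,0,w]); y-=w
    for i in range(0,n,5): print(json.dumps(rows[i:i+5]))
if __name__=="__main__": a=list(map(float,sys.argv[1:])); plan(*a[:4],int(a[4]))
E
python3 plan.py .5073 .2943 .12 170.7 20
```

```text
t 1.7 p [ 0.2655 -0.5657  0.2365] yaw 25.14 F [-0.2  0.1 -0.3] open 0.995 g 0.0 j [-75.  30.  82.  -0.  68. -10.]
[[29.2, -33.8, 5.8, 0, 0, -0.127], [33.3, -29.8, 5.8, 0, 0, -0.127], [36.8, -25.4, 5.8, 0, 0, -0.127], [39.7, -20.5, 5.8, 0, 0, -0.127], [42.0, -15.3, 5.8, 0, 0, -0.127]]
[[43.6, -9.9, 5.8, 0, 0, -0.127], [44.5, -4.3, 5.8, 0, 0, -0.127], [44.6, 1.4, 5.8, 0, 0, -0.127], [44.1, 7.0, 5.8, 0, 0, -0.127], [42.9, 12.6, 5.8, 0, 0, -0.127]]
[[40.9, 17.9, 5.8, 0, 0, -0.127], [38.3, 22.9, 5.8, 0, 0, -0.127], [35.1, 27.6, 5.8, 0, 0, -0.127], [31.3, 31.8, 5.8, 0, 0, -0.127], [27.1, 35.5, 5.8, 0, 0, -0.127]]
[[22.3, 38.7, 5.8, 0, 0, -0.127], [17.3, 41.2, 5.8, 0, 0, -0.127], [11.9, 43.1, 5.8, 0, 0, -0.127], [6.4, 44.2, 5.8, 0, 0, -0.127], [0.7, 44.7, 5.8, 0, 0, -0.127]]
```

{"name": "play_rows", "arguments": {"moves": [[[29.2,-33.8,0,0,0,-0.127],[33.3,-29.8,0,0,0,-0.127],[36.8,-25.4,0,0,0,-0.127],[39.7,-20.5,0,0,0,-0.127],[42.0,-15.3,0,0,0,-0.127]]], "fingers": 1}}

```text
time_s: 2.2
position: [0.3263, -0.3491, 0.2367]
tcp_rot: [[0.473, 0.881, 0.0], [0.881, -0.473, -0.0], [-0.0, 0.001, -1.0]]
force: [0.9, 0.2, 0.2]
opening: 1.001
grasp_force: 0.0
```

{"name": "play_rows", "arguments": {"moves": [[[43.6,-9.9,0,0,0,-0.127],[44.5,-4.3,0,0,0,-0.127],[44.6,1.4,0,0,0,-0.127],[44.1,7.0,0,0,0,-0.127],[42.9,12.6,0,0,0,-0.127]]]}}

```text
time_s: 2.7
position: [0.3869, -0.1341, 0.2369]
tcp_rot: [[-0.142, 0.99, 0.001], [0.99, 0.142, -0.001], [-0.001, 0.001, -1.0]]
force: [0.1, -0.1, 0.1]
opening: 0.998
grasp_force: 0.0
```

{"name": "play_rows", "arguments": {"moves": [[[40.9,17.9,0,0,0,-0.127],[38.3,22.9,0,0,0,-0.127],[35.1,27.6,0,0,0,-0.127],[31.3,31.8,0,0,0,-0.127],[27.1,35.5,0,0,0,-0.127]]]}}

```text
time_s: 3.2
position: [0.4474, 0.0812, 0.2369]
tcp_rot: [[-0.702, 0.712, 0.001], [0.712, 0.702, -0.0], [-0.001, 0.001, -1.0]]
force: [0.9, -0.4, 0.4]
opening: 1.001
grasp_force: 0.0
```

{"name": "play_rows", "arguments": {"moves": [[[22.3,38.7,20,0,0,-0.127],[17.3,41.2,25,0,0,-0.127],[11.9,43.1,30,0,0,-0.127],[6.4,44.2,25,0,0,-0.127],[0.7,44.7,16,0,0,-0.127]]]}}

```text
time_s: 3.7
position: [0.5054, 0.2908, 0.1219]
tcp_rot: [[-0.988, 0.157, -0.002], [0.157, 0.988, -0.001], [0.002, -0.001, -1.0]]
force: [2.1, -0.1, 0.7]
opening: 1.003
grasp_force: 0.0
```

```bash
python3 plan.py .5073 .2943 .031 170.7 5
```

```text
t 3.7 p [0.5054 0.2908 0.1219] yaw 170.98 F [ 2.1 -0.1  0.7] open 1.003 g 0.0 j [ 19.  36.  94.  -0.  51. -62.]
[[-0.3, 0.8, 18.2, 0, 0, 0.001], [-0.3, 0.8, 18.2, 0, 0, 0.001], [-0.3, 0.8, 18.2, 0, 0, 0.001], [-0.3, 0.8, 18.2, 0, 0, 0.001], [-0.3, 0.8, 18.2, 0, 0, 0.001]]
```

{"name": "play_rows", "arguments": {"moves": [[[0,0,20,0,0,0],[0,0,25,0,0,0],[0,0,25,0,0,0],[0,0,19.5,0,0,0],[0,0,0,0,0,0]]]}}

```text
time_s: 4.2
position: [0.5041, 0.2887, 0.0318]
tcp_rot: [[-0.987, 0.162, -0.005], [0.162, 0.987, -0.002], [0.005, -0.003, -1.0]]
force: [-1.4, -1.2, 0.0]
opening: 0.997
grasp_force: 0.0
```

```bash
python3 plan.py .5073 .2943 .031 170.7 1
```

```text
t 4.2 p [0.5041 0.2887 0.0318] yaw 170.67 F [-1.4 -1.2  0. ] open 0.997 g 0.0 j [ 19.  44.  96.   0.  40. -62.]
[[-2.2, 6.0, 0.8, 0, 0, -0.0]]
```

{"name": "play_rows", "arguments": {"moves": [[[-2.2,6.0,0.5,0,0,0],[0,0,0,0,0,0]]]}}

```text
time_s: 4.4
position: [0.5109, 0.2959, 0.0351]
tcp_rot: [[-0.987, 0.162, 0.004], [0.162, 0.987, 0.001], [-0.003, 0.002, -1.0]]
force: [0.1, 0.2, 0.4]
opening: 1.002
grasp_force: 0.0
```

{"name": "play_rows", "arguments": {"moves": [[[0,0,0,0,0,0],[0,0,0,0,0,0],[0,0,0,0,0,0],[0,0,0,0,0,0],[0,0,0,0,0,0]]], "fingers": -1}}

```text
time_s: 4.9
position: [0.5091, 0.2948, 0.034]
tcp_rot: [[-0.987, 0.162, 0.0], [0.162, 0.987, 0.0], [-0.0, 0.0, -1.0]]
force: [-0.4, 0.1, -0.1]
opening: 0.631
grasp_force: 0.0
```

{"name": "play_rows", "arguments": {"moves": [[[0,0,0,0,0,0],[0,0,0,0,0,0]]]}}

```text
time_s: 5.1
position: [0.509, 0.2948, 0.0338]
tcp_rot: [[-0.987, 0.162, -0.0], [0.162, 0.987, -0.0], [0.0, -0.0, -1.0]]
force: [-0.0, -0.0, 0.5]
opening: 0.448
grasp_force: 0.0
```

{"name": "play_rows", "arguments": {"moves": [[[0,0,0,0,0,0],[0,0,0,0,0,0],[0,0,0,0,0,0]]]}}

```text
time_s: 5.4
position: [0.5092, 0.2949, 0.0338]
tcp_rot: [[-0.987, 0.162, 0.0], [0.162, 0.987, 0.0], [-0.0, 0.0, -1.0]]
force: [-0.1, 1.1, -0.7]
opening: 0.39
grasp_force: 30.0
```

{"name": "play_rows", "arguments": {"moves": [[[0,0,-10,0,0,0],[0,0,-30,0,0,0],[0,0,-45,0,0,0],[0,0,-45,0,0,0],[0,0,-45,0,0,0]]]}}

```text
time_s: 5.9
position: [0.5085, 0.2946, 0.211]
tcp_rot: [[-0.987, 0.162, -0.0], [0.162, 0.987, -0.0], [0.0, -0.0, -1.0]]
force: [1.4, -0.1, -0.5]
opening: 0.396
grasp_force: 30.0
```

```bash
python3 plan.py .6005 .0055 .25 186.5 10
```

```text
t 5.9 p [0.5085 0.2946 0.211 ] yaw 170.67 F [ 1.4 -0.1 -0.5] open 0.396 g 30.0 j [ 19.  29.  89.  -0.  62. -61.]
[[-13.8, -27.0, -3.9, 0, 0, -0.028], [-13.0, -27.4, -3.9, 0, 0, -0.028], [-12.2, -27.8, -3.9, 0, 0, -0.028], [-11.4, -28.1, -3.9, 0, 0, -0.028], [-10.7, -28.4, -3.9, 0, 0, -0.028]]
[[-9.9, -28.7, -3.9, 0, 0, -0.028], [-9.0, -29.0, -3.9, 0, 0, -0.028], [-8.2, -29.2, -3.9, 0, 0, -0.028], [-7.4, -29.4, -3.9, 0, 0, -0.028], [-6.6, -29.6, -3.9, 0, 0, -0.028]]
```

```bash
python3 plan.py .6705 .0134 .238 186.5 10
```

```text
t 5.9 p [0.5085 0.2946 0.211 ] yaw 170.67 F [ 1.4 -0.1 -0.5] open 0.396 g 30.0 j [ 19.  29.  89.  -0.  62. -61.]
[[-20.5, -25.1, -2.7, 0, 0, -0.028], [-19.8, -25.7, -2.7, 0, 0, -0.028], [-19.1, -26.2, -2.7, 0, 0, -0.028], [-18.4, -26.8, -2.7, 0, 0, -0.028], [-17.6, -27.3, -2.7, 0, 0, -0.028]]
[[-16.8, -27.7, -2.7, 0, 0, -0.028], [-16.1, -28.2, -2.7, 0, 0, -0.028], [-15.3, -28.6, -2.7, 0, 0, -0.028], [-14.4, -29.1, -2.7, 0, 0, -0.028], [-13.6, -29.5, -2.7, 0, 0, -0.028]]
```

{"name": "play_rows", "arguments": {"moves": [[[-20.5,-25.1,-5,0,0,-0.028],[-19.8,-25.7,-5,0,0,-0.028],[-19.1,-26.2,-5,0,0,-0.028],[-18.4,-26.8,-5,0,0,-0.028],[-17.6,-27.3,-5,0,0,-0.028]]]}}

```text
time_s: 6.4
position: [0.5901, 0.1531, 0.2347]
tcp_rot: [[-1.0, 0.022, -0.0], [0.022, 1.0, 0.0], [0.0, 0.0, -1.0]]
force: [-0.8, 0.8, -0.9]
opening: 0.398
grasp_force: 30.0
```

{"name": "play_rows", "arguments": {"moves": [[[-16.8,-27.7,-2,0,0,-0.028],[-16.1,-28.2,-2,0,0,-0.028],[-15.3,-28.6,0,0,0,-0.028],[-14.4,-29.1,0,0,0,-0.028],[-13.6,-29.5,0,0,0,-0.028]]]}}

```text
time_s: 6.9
position: [0.671, 0.0125, 0.2384]
tcp_rot: [[-0.993, -0.118, -0.0], [-0.118, 0.993, 0.0], [0.0, 0.0, -1.0]]
force: [-0.1, 0.7, -0.6]
opening: 0.393
grasp_force: 30.0
```

{"name": "play_rows", "arguments": {"moves": [[[0,0,0,0,0,0],[0,0,0,0,0,0],[0,0,0,0,0,0]]]}}

```text
time_s: 7.2
position: [0.67, 0.0145, 0.2379]
tcp_rot: [[-0.993, -0.117, -0.001], [-0.117, 0.993, 0.001], [0.001, 0.001, -1.0]]
force: [0.4, -0.1, -0.4]
opening: 0.395
grasp_force: 30.0
```

```bash
python3 plan.py .6705 .0134 .238 186.5 1; python3 - <<'E'
from h import *
C={n:bot.capture(n) for n in ("scene","top")}
import pickle; pickle.dump(C,open("c1.pkl","wb"))
s=bot.read_state(); p=s["position"]; R=s["tcp_rot"]
ring=p+R[:,0]*.0705+np.array([0,0,-.030]); print("ring top",ring)
for n in C: print(n,proj(C[n],ring),proj(C[n],(.6005,.0054,.175)))
def crop(n,x,y,w,h,s): return cv2.resize(C[n]["image"][y:y+h,x:x+w],None,fx=s,fy=s,interpolation=cv2.INTER_CUBIC)
cv2.imwrite("pics/held.png",np.hstack([crop("top",282,145,50,50,8),crop("scene",275,160,50,50,8)]))
E
```

```text
t 7.2 p [0.67   0.0145 0.2379] yaw -173.27 F [ 0.4 -0.1 -0.4] open 0.395 g 30.0 j [  -8.   34.   75.    0.   71. -105.]
[[-0.3, -1.2, -0.1, 0, 0, 0.004]]
ring top [0.60018837 0.0066319  0.20803746]
scene [305.35566771 188.99791679] [305.10850686 197.65002362]
top [305.79490292 170.56248547] [306.45462906 172.4686167 ]
```

View pics/held.png

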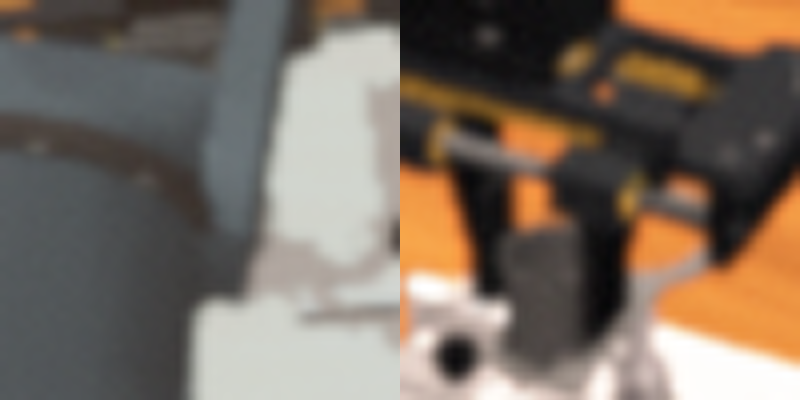

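{"name": "play_rows", "arguments": {"moves": [[[-0.3,-1.2,10,0,0,0],[0,0,20,0,0,0],[0,0,25,0,0,0],[0,0,20,0,0,0],[0,0,5,0,0,0]]]}}

```text
time_s: 7.8
position: [0.669, 0.0134, 0.1544]
tcp_rot: [[-0.993, -0.118, -0.007], [-0.118, 0.993, 0.001], [0.006, 0.002, -1.0]]
force: [0.2, 0.5, -0.4]
opening: 0.397
grasp_force: 30.0
```

{"name": "play_rows", "arguments": {"moves": [[[0,0,0,0,0,0],[0,0,0,0,0,0]]]}}

```text
time_s: 8.0
position: [0.6721, 0.0126, 0.1587]
tcp_rot: [[-0.993, -0.117, 0.002], [-0.117, 0.993, -0.0], [-0.002, -0.0, -1.0]]
force: [0.1, -1.2, -1.2]
opening: 0.393
grasp_force: 30.0
```

```bash
python3 plan.py .6705 .0134 .134 186.5 1; python3 - <<'E'
from h import *
np.set_printoptions(precision=4,suppress=True)
C={n:bot.capture(n) for n in ("scene","top")}
s=bot.read_state(); p=s["position"]; R=s["tcp_rot"]
def crop(n,x,y,w,h,s): return cv2.resize(C[n]["image"][y:y+h,x:x+w],None,fx=s,fy=s,interpolation=cv2.INTER_CUBIC)
im=[]
ring=p+R[:,0]*.0705+np.array([0,0,-.030]); print(ring)
for n,(x,y) in (("top",(282,150)),("scene",(280,180))):
    a=crop(n,x,y,50,50,8); 
    for r in (.022,.030):
        for t in np.arange(0,6.28,.3):
            q=(proj(C[n],ring+r*np.array([np.cos(t),np.sin(t),0]))-[x,y]+.5)*8; cv2.circle(a,tuple(int(v) for v in q),1,(0,0,255),-1)
    im.append(a)
cv2.imwrite("pics/held2.png",np.hstack(im))
E
```

```text
t 8.0 p [0.6721 0.0126 0.1587] yaw -173.26 F [ 0.1 -1.2 -1.2] open 0.393 g 30.0 j [  -8.   39.   79.   -0.   62. -105.]
[[1.5, 1.0, 24.7, 0, 0, 0.004]]
[0.6024 0.0042 0.1291]
```

View pics/held2.png

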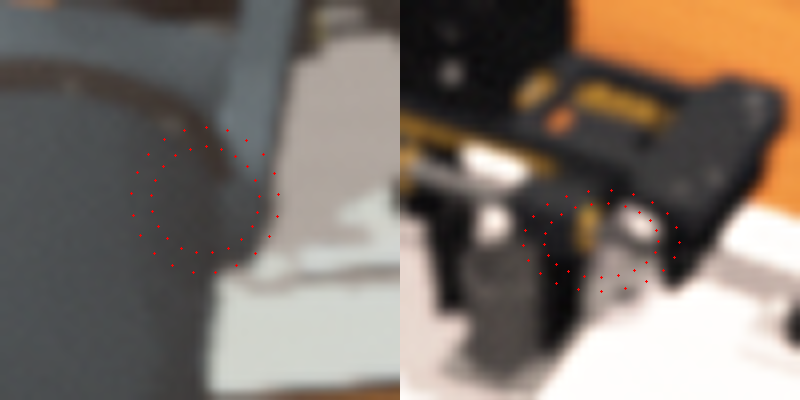

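{"name": "play_rows", "arguments": {"moves": [[[0,0,0,0,0,0],[0,0,2,0,0,0],[0,0,3,0,0,0],[0,0,3,0,0,0],[0,0,0,0,0,0]]]}}

```text
time_s: 8.6
position: [0.6709, 0.0125, 0.1491]
tcp_rot: [[-0.993, -0.117, -0.002], [-0.117, 0.993, 0.0], [0.001, 0.0, -1.0]]
force: [-0.4, 1.2, -0.6]
opening: 0.395
grasp_force: 30.0
```

{"name": "play_rows", "arguments": {"moves": [[[0,0,1,0,0,0],[0,0,1,0,0,0],[0,0,1,0,0,0],[0,0,1,0,0,0],[0,0,0,0,0,0]]]}}

```text
time_s: 9.1
position: [0.6714, 0.0125, 0.1457]
tcp_rot: [[-0.993, -0.117, -0.0], [-0.117, 0.993, 0.0], [0.0, 0.0, -1.0]]
force: [0.5, -0.4, -0.6]
opening: 0.393
grasp_force: 30.0
```

{"name": "play_rows", "arguments": {"moves": [[[0.5,0.7,1,0,0,0],[0,0,2,0,0,0],[0,0,2,0,0,0],[0,0,1,0,0,0],[0,0,0,0,0,0]]]}}

```text
time_s: 9.6
position: [0.6707, 0.0131, 0.1395]
tcp_rot: [[-0.993, -0.117, -0.001], [-0.117, 0.993, 0.0], [0.001, 0.0, -1.0]]
force: [-0.0, -1.3, -0.8]
opening: 0.396
grasp_force: 30.0
```

{"name": "play_rows", "arguments": {"moves": [[[0,0,1,0,0,0],[0,0,1,0,0,0],[0,0,1,0,0,0],[0,0,0.5,0,0,0],[0,0,0,0,0,0]]]}}

```text
time_s: 10.1
position: [0.6708, 0.0131, 0.1362]
tcp_rot: [[-0.993, -0.117, -0.0], [-0.117, 0.993, 0.0], [0.0, 0.0, -1.0]]
force: [-0.1, 0.4, -0.7]
opening: 0.393
grasp_force: 30.0
```

{"name": "play_rows", "arguments": {"moves": [[[0,0,0.7,0,0,0],[0,0,0.7,0,0,0],[0,0,0.6,0,0,0],[0,0,0,0,0,0]]]}}

```text
time_s: 10.5
position: [0.6708, 0.0131, 0.1342]
tcp_rot: [[-0.993, -0.117, -0.0], [-0.117, 0.993, 0.0], [0.0, 0.0, -1.0]]
force: [0.0, -0.3, -0.5]
opening: 0.393
grasp_force: 30.0
```

{"name": "play_rows", "arguments": {"moves": [[[0,0,0.5,0,0,0],[0,0,0.5,0,0,0],[0,0,0,0,0,0]]]}}

```text
time_s: 10.8
position: [0.6709, 0.0131, 0.1338]
tcp_rot: [[-0.993, -0.117, 0.0], [-0.117, 0.993, -0.0], [-0.0, -0.0, -1.0]]
force: [0.0, -0.4, 2.9]
opening: 0.392
grasp_force: 30.0
```

{"name": "play_rows", "arguments": {"moves": [[[0,0,0,0,0,0],[0,0,0,0,0,0],[0,0,0,0,0,0],[0,0,0,0,0,0],[0,0,0,0,0,0]]], "fingers": 1}}

```text
time_s: 11.3
position: [0.6708, 0.0131, 0.1332]
tcp_rot: [[-0.993, -0.117, -0.0], [-0.117, 0.993, 0.0], [0.0, 0.0, -1.0]]
force: [0.4, -0.6, -0.2]
opening: 0.761
grasp_force: 0.0
```

{"name": "play_rows", "arguments": {"moves": [[[0,0,-10,0,0,0],[0,0,-30,0,0,0],[0,0,-40,0,0,0],[0,0,-25,0,0,0],[0,0,-5,0,0,0]]]}}

```text
time_s: 11.8
position: [0.6733, 0.0128, 0.2485]
tcp_rot: [[-0.993, -0.117, 0.009], [-0.117, 0.993, -0.001], [-0.009, -0.002, -1.0]]
force: [0.9, -0.3, 1.4]
opening: 0.998
grasp_force: 0.0
```

```bash
python3 plan.py .4312 -.3308 .20 180 10
```

```text
t 11.8 p [0.6733 0.0128 0.2485] yaw -173.28 F [ 0.9 -0.3  1.4] open 0.998 g 0.0 j [  -8.   33.   74.   -0.   72. -105.]
[[28.1, -31.3, 4.8, 0, 0, 0.012], [27.7, -31.6, 4.8, 0, 0, 0.012], [27.3, -32.0, 4.8, 0, 0, 0.012], [26.9, -32.3, 4.8, 0, 0, 0.012], [26.5, -32.6, 4.8, 0, 0, 0.012]]
[[26.1, -32.9, 4.8, 0, 0, 0.012], [25.7, -33.2, 4.8, 0, 0, 0.012], [25.3, -33.5, 4.8, 0, 0, 0.012], [24.9, -33.8, 4.8, 0, 0, 0.012], [24.5, -34.1, 4.8, 0, 0, 0.012]]
```

{"name": "play_rows", "arguments": {"moves": [[[28.1,-31.3,0,0,0,0.012],[27.7,-31.6,0,0,0,0.012],[27.3,-32.0,0,0,0,0.012],[26.9,-32.3,0,0,0,0.012],[26.5,-32.6,0,0,0,0.012]]]}}

```text
time_s: 12.3
position: [0.5481, -0.1595, 0.2425]
tcp_rot: [[-0.998, -0.057, -0.002], [-0.057, 0.998, 0.001], [0.002, 0.001, -1.0]]
force: [0.9, -1.1, 0.0]
opening: 0.998
grasp_force: 0.0
```

{"name": "play_rows", "arguments": {"moves": [[[26.1,-32.9,10,0,0,0.012],[25.7,-33.2,15,0,0,0.012],[25.3,-33.5,10,0,0,0.012],[24.9,-33.8,10,0,0,0.012],[24.5,-34.1,5,0,0,0.012]]]}}

```text
time_s: 12.8
position: [0.427, -0.3306, 0.1918]
tcp_rot: [[-1.0, 0.003, -0.002], [0.003, 1.0, 0.002], [0.002, 0.002, -1.0]]
force: [-0.3, -0.2, 0.4]
opening: 0.999
grasp_force: 0.0
```

```bash
python3 - <<'E'
from h import *
import pickle
np.set_printoptions(precision=4,suppress=True)
C={n:bot.capture(n) for n in ("scene","top")}; pickle.dump(C,open("c2.pkl","wb"))
C0=pickle.load(open("c0.pkl","rb"))
def crop(im,x,y,w,h,s): return cv2.resize(im[y:y+h,x:x+w],None,fx=s,fy=s,interpolation=cv2.INTER_CUBIC)
def gam(a): 
    return np.clip((a.astype(float)-110)*255/145,0,255).astype(np.uint8)
sh=np.vstack([crop(C["top"]["image"],282,145,50,50,6),crop(C["scene"]["image"],275,185,50,50,6)])
d=[]
for n,(x,y) in (("top",(392,218)),("scene",(244,154))):
    base=gam(crop(C0[n]["image"],x,y,24,30,10)); row=[base]
    for yaw in (0,30):
        a=base.copy()
        pts=[(proj(C0[n],np.array([.4312,-.3308,.08])+.01963*np.array([np.cos(t),np.sin(t),0]))-[x,y]+.5)*10 for t in np.radians(yaw+30+60*np.arange(6))]
        cv2.polylines(a,[np.int32(pts)],True,(0,0,255),1); row.append(a)
    d.append(np.hstack(row[:2]))
d=np.vstack(d); cv2.imwrite("pics/chk.png",np.hstack([sh,d]))
for n in C: print(n,[(np.round(q["centre"],1),round(q["confidence"],2)) for q in bot.pinpoint(C[n],"dust_shoe")],[(np.round(q["centre"],1),round(q["confidence"],2)) for q in bot.pinpoint(C[n],"port_top")], proj(C[n],(.6005,.0054,.1)))
E
python3 plan.py .4312 -.3308 .15 180 2
```

```text
scene [(array([444.3, 260.5]), 0.75), (array([305.5, 216.4]), 0.62), (array([430.9, 227.4]), 0.5), (array([375. , 223.6]), 0.44), (array([201.1, 214.3]), 0.4)] [(array([290.4, 218.9]), 0.91), (array([390., 219.]), 0.71), (array([417.9, 219.1]), 0.46)] [305.4473 216.4593]
top [(array([305.2, 174.1]), 0.89), (array([188.8, 223.5]), 0.7), (array([258.4, 234.7]), 0.62), (array([214.7, 262. ]), 0.48)] [(array([172.1, 246.4]), 0.71), (array([244.8, 242.1]), 0.69), (array([305.3, 153.8]), 0.58), (array([223.3, 256.4]), 0.54)] [306.9886 176.6509]
t 13.1 p [ 0.4291 -0.3293  0.1931] yaw 179.88 F [-0.1  0.1 -0.2] open 0.997 g 0.0 j [ -49.   27.   97.    0.   56. -139.]
[[-1.0, -0.8, 21.5, 0, 0, -0.001], [-1.0, -0.8, 21.5, 0, 0, -0.001]]
```

View pics/chk.png

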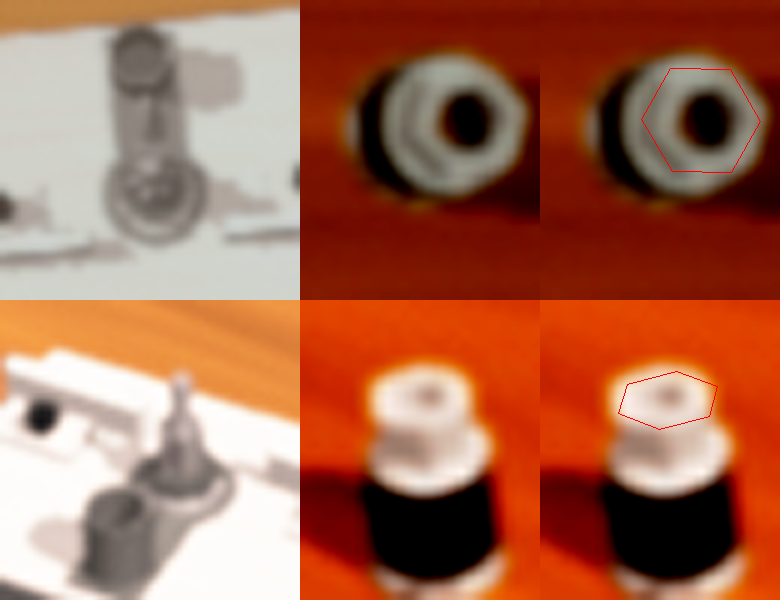

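```bash
python3 plan.py .4308 -.332 .0735 166 3
```

```text
t 13.1 p [ 0.4291 -0.3293  0.1931] yaw 179.88 F [-0.1  0.1 -0.2] open 0.997 g 0.0 j [ -49.   27.   97.    0.   56. -139.]
[[-0.6, -0.9, 39.9, 0, 0, 0.081], [-0.6, -0.9, 39.9, 0, 0, 0.081], [-0.7, -0.8, 39.9, 0, 0, 0.081]]
```

{"name": "play_rows", "arguments": {"moves": [[[-0.6,-0.9,25,0,0,0.081],[-0.6,-0.9,40,0,0,0.081],[-0.7,-0.8,35,0,0,0.081],[0,0,8,0,0,0],[0,0,0,0,0,0]]]}}

```text
time_s: 13.6
position: [0.4308, -0.3314, 0.0845]
tcp_rot: [[-0.971, 0.24, -0.002], [0.24, 0.971, 0.002], [0.003, 0.002, -1.0]]
force: [-0.2, -0.1, 0.4]
opening: 0.998
grasp_force: 0.0
```

{"name": "play_rows", "arguments": {"moves": [[[0,0,0,0,0,0],[0,0,0,0,0,0],[0,0,0,0,0,0]]]}}

```text
time_s: 13.9
position: [0.4314, -0.3338, 0.0869]
tcp_rot: [[-0.97, 0.243, 0.002], [0.243, 0.97, -0.002], [-0.003, -0.002, -1.0]]
force: [-0.1, 0.2, -0.3]
opening: 1.001
grasp_force: 0.0
```

```bash
python3 plan.py .4308 -.332 .0735 166 1
```

```text
t 13.9 p [ 0.4314 -0.3338  0.0869] yaw 165.96 F [-0.1  0.2 -0.3] open 1.001 g 0.0 j [ -49.   37.  101.   -0.   42. -125.]
[[1.0, 1.6, 13.4, 0, 0, -0.001]]
```

{"name": "play_rows", "arguments": {"moves": [[[0.3,0.6,5,0,0,0],[0,0,5,0,0,0],[0,0,2.5,0,0,0],[0,0,0,0,0,0],[0,0,0,0,0,0]]]}}

```text
time_s: 14.4
position: [0.4303, -0.3324, 0.0726]
tcp_rot: [[-0.97, 0.243, -0.0], [0.243, 0.97, 0.0], [0.0, 0.0, -1.0]]
force: [0.5, 0.2, -0.1]
opening: 1.001
grasp_force: 0.0
```

{"name": "play_rows", "arguments": {"moves": [[[0,0,0,0,0,0],[0,0,0,0,0,0],[0,0,0,0,0,0],[0,0,0,0,0,0],[0,0,0,0,0,0]]], "fingers": -1}}

```text
time_s: 14.9
position: [0.4305, -0.3325, 0.0729]
tcp_rot: [[-0.97, 0.243, 0.0], [0.243, 0.97, -0.0], [-0.0, -0.0, -1.0]]
force: [0.4, 0.5, -0.2]
opening: 0.629
grasp_force: 0.0
```

{"name": "play_rows", "arguments": {"moves": [[[0,0,0,0,0,0],[0,0,0,0,0,0],[0,0,0,0,0,0],[0,0,0,0,0,0],[0,0,0,0,0,0]]]}}

```text
time_s: 15.4
position: [0.4305, -0.3326, 0.0728]
tcp_rot: [[-0.97, 0.243, 0.0], [0.243, 0.97, -0.0], [-0.0, -0.0, -1.0]]
force: [-0.3, 0.2, -0.3]
opening: 0.393
grasp_force: 29.9
```

{"name": "play_rows", "arguments": {"moves": [[[0,0,-10,0,0,0],[0,0,-35,0,0,0],[0,0,-50,0,0,0],[0,0,-50,0,0,0],[0,0,-50,0,0,0]]]}}

```text
time_s: 15.9
position: [0.4297, -0.3315, 0.2698]
tcp_rot: [[-0.97, 0.243, -0.001], [0.243, 0.97, 0.001], [0.001, 0.001, -1.0]]
force: [-0.3, -1.6, -3.6]
opening: 0.391
grasp_force: 29.9
```

```bash
python3 plan.py .6006 .0052 .282 166 10
```

```text
t 15.9 p [ 0.4297 -0.3315  0.2698] yaw 165.92 F [-0.3 -1.6 -3.6] open 0.391 g 29.9 j [ -49.   22.   92.    0.   67. -125.]
[[-8.4, 36.8, -1.2, 0, 0, -0.0], [-8.4, 36.8, -1.2, 0, 0, -0.0], [-8.4, 36.8, -1.2, 0, 0, -0.0], [-8.4, 36.8, -1.2, 0, 0, -0.0], [-8.4, 36.8, -1.2, 0, 0, -0.0]]
[[-8.4, 36.8, -1.2, 0, 0, -0.0], [-8.4, 36.8, -1.2, 0, 0, -0.0], [-8.4, 36.8, -1.2, 0, 0, -0.0], [-8.4, 36.8, -1.2, 0, 0, -0.0], [-8.4, 36.8, -1.2, 0, 0, -0.0]]
```

{"name": "play_rows", "arguments": {"moves": [[[-8.4,36.8,0,0,0,0],[-8.4,36.8,0,0,0,0],[-8.4,36.8,0,0,0,0],[-8.4,36.8,0,0,0,0],[-8.4,36.8,0,0,0,0]]]}}

```text
time_s: 16.4
position: [0.5157, -0.1623, 0.2681]
tcp_rot: [[-0.97, 0.244, -0.001], [0.244, 0.97, 0.001], [0.001, 0.0, -1.0]]
force: [1.1, -0.3, -2.4]
opening: 0.388
grasp_force: 30.0
```

{"name": "play_rows", "arguments": {"moves": [[[-8.4,36.8,0,0,0,0],[-8.4,36.8,0,0,0,0],[-8.4,36.8,0,0,0,0],[-8.4,36.8,0,0,0,0],[-8.4,36.8,0,0,0,0]]]}}

```text
time_s: 16.9
position: [0.6011, 0.0058, 0.2679]
tcp_rot: [[-0.97, 0.243, -0.001], [0.243, 0.97, 0.0], [0.001, -0.0, -1.0]]
force: [1.6, -1.2, -2.6]
opening: 0.39
grasp_force: 30.0
```

{"name": "play_rows", "arguments": {"moves": [[[0,0,0,0,0,0],[0,0,0,0,0,0],[0,0,0,0,0,0],[0,0,0,0,0,0]]]}}

```text
time_s: 17.3
position: [0.6008, 0.003, 0.2679]
tcp_rot: [[-0.97, 0.245, -0.001], [0.245, 0.97, -0.0], [0.001, -0.0, -1.0]]
force: [-0.6, 0.0, -2.2]
opening: 0.388
grasp_force: 30.0
```

```bash
python3 plan.py .6006 .0052 .27 166 1; python3 - <<'E'
from h import *
import pickle
C={n:bot.capture(n) for n in ("scene","top")}; pickle.dump(C,open("c3.pkl","wb"))
s=bot.read_state();p=s["position"]
x,y=270,140
def crop(im,x,y,w,h,s): return cv2.resize(im[y:y+h,x:x+w],None,fx=s,fy=s,interpolation=cv2.INTER_CUBIC)
c=C["scene"];a=crop(c["image"],x,y,70,90,6)
for X in (p+[0,0,-.073],[.6006,.0052,.175],[.6006,.0052,.146]):
    q=(proj(c,X)-[x,y]+.5)*6; cv2.circle(a,tuple(int(v) for v in q),2,(0,0,255),-1)
cv2.imwrite("pics/drumheld.png",a)
E
```

```text
t 17.3 p [0.6008 0.003  0.2679] yaw 165.83 F [-0.6  0.  -2.2] open 0.388 g 30.0 j [-10.  26.  84.  -0.  70. -86.]
[[0.7, 2.1, -2.1, 0, 0, -0.003]]
```

View pics/drumheld.png

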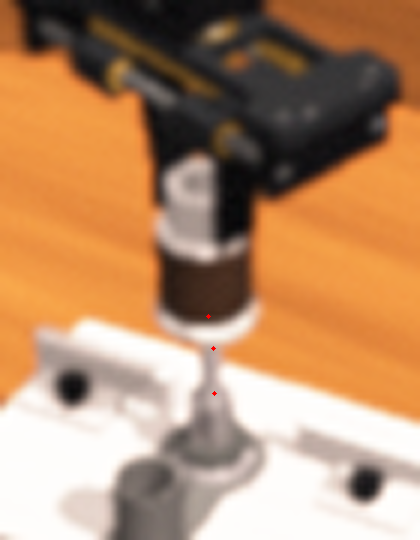

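{"name": "play_rows", "arguments": {"moves": [[[0.5,1.2,0,0,0,0],[0,0,5,0,0,0],[0,0,10,0,0,0],[0,0,10,0,0,0],[0,0,5,0,0,0]]]}}

```text
time_s: 17.9
position: [0.6003, 0.0055, 0.2359]
tcp_rot: [[-0.97, 0.243, -0.003], [0.243, 0.97, 0.001], [0.003, -0.0, -1.0]]
force: [0.9, -0.4, -2.7]
opening: 0.389
grasp_force: 30.0
```

{"name": "play_rows", "arguments": {"moves": [[[0,0,0,0,0,0],[0,0,3,0,0,0],[0,0,3,0,0,0],[0,0,2,0,0,0],[0,0,0,0,0,0]]]}}

```text
time_s: 18.4
position: [0.6011, 0.0054, 0.2297]
tcp_rot: [[-0.97, 0.243, -0.0], [0.243, 0.97, 0.0], [0.0, -0.0, -1.0]]
force: [0.0, -0.2, -1.8]
opening: 0.395
grasp_force: 30.0
```

{"name": "play_rows", "arguments": {"moves": [[[0,0,2,0,0,0],[0,0,2,0,0,0],[0,0,2,0,0,0],[0,0,0,0,0,0],[0,0,0,0,0,0]]]}}

```text
time_s: 18.9
position: [0.6013, 0.0053, 0.2238]
tcp_rot: [[-0.97, 0.243, -0.0], [0.243, 0.97, 0.0], [0.0, -0.0, -1.0]]
force: [-0.0, 0.9, -2.8]
opening: 0.387
grasp_force: 30.0
```

{"name": "play_rows", "arguments": {"moves": [[[0,0,2,0,0,0],[0,0,2,0,0,0],[0,0,2,0,0,0],[0,0,1,0,0,0],[0,0,0,0,0,0]]]}}

```text
time_s: 19.4
position: [0.6011, 0.0054, 0.2166]
tcp_rot: [[-0.97, 0.243, -0.001], [0.243, 0.97, 0.0], [0.001, -0.0, -1.0]]
force: [0.5, -0.1, -2.3]
opening: 0.39
grasp_force: 30.0
```

{"name": "play_rows", "arguments": {"moves": [[[0,0,0.7,0,0,0],[0,0,0.7,0,0,0],[0,0,0.6,0,0,0],[0,0,0,0,0,0],[0,0,0,0,0,0]]]}}

```text
time_s: 19.9
position: [0.6015, 0.0053, 0.2157]
tcp_rot: [[-0.97, 0.243, 0.001], [0.243, 0.97, -0.0], [-0.001, 0.0, -1.0]]
force: [-1.6, -0.9, 3.9]
opening: 0.391
grasp_force: 30.0
```

{"name": "play_rows", "arguments": {"moves": [[[0,0,0,0,0,0.05],[0,0,0,0,0,0.05],[0,0,0,0,0,0.05],[0,0,0,0,0,0.05]]]}}

```text
time_s: 20.3
position: [0.6019, 0.0052, 0.2156]
tcp_rot: [[-0.901, 0.433, 0.002], [0.433, 0.901, -0.0], [-0.002, 0.0, -1.0]]
force: [-0.8, 0.6, 3.2]
opening: 0.388
grasp_force: 30.0
```

{"name": "play_rows", "arguments": {"moves": [[[0,0,0,0,0,0.05],[0,0,0,0,0,0.05],[0,0,0,0,0,0.05],[0,0,0,0,0,0.05]]]}}

```text
time_s: 20.7
position: [0.602, 0.0047, 0.2152]
tcp_rot: [[-0.798, 0.603, 0.002], [0.603, 0.798, -0.001], [-0.002, 0.0, -1.0]]
force: [0.1, -1.6, 0.2]
opening: 0.391
grasp_force: 30.0
```

{"name": "play_rows", "arguments": {"moves": [[[0,0,0.7,0,0,0],[0,0,0.7,0,0,0],[0,0,0,0,0,0]]]}}

```text
time_s: 21.0
position: [0.6013, 0.0056, 0.2128]
tcp_rot: [[-0.799, 0.601, -0.0], [0.601, 0.799, 0.001], [0.001, 0.0, -1.0]]
force: [0.6, 0.6, -2.3]
opening: 0.388
grasp_force: 30.0
```

{"name": "play_rows", "arguments": {"moves": [[[0,0,1,0,0,0],[0,0,1,0,0,0],[0,0,1,0,0,0],[0,0,1,0,0,0],[0,0,0,0,0,0]]]}}

```text
time_s: 21.5
position: [0.6013, 0.0055, 0.2093]
tcp_rot: [[-0.799, 0.602, 0.0], [0.602, 0.799, 0.0], [0.0, 0.0, -1.0]]
force: [0.9, -0.3, -3.6]
opening: 0.391
grasp_force: 30.0
```

```bash
python3 -c "
from h import *
s=bot.read_state();print(s['position'],s['force'],s['moment'])"
```

```text
[0.60132325 0.0055132  0.20927351] [ 0.91654402 -0.3229463  -3.58897954] [ 0.34848645 -0.36403974 -0.00227177]
```

{"name": "play_rows", "arguments": {"moves": [[[0,0,2,0,0,0],[0,0,3,0,0,0],[0,0,3,0,0,0],[0,0,3,0,0,0],[0,0,0,0,0,0]]]}}

```text
time_s: 22.0
position: [0.6013, 0.0055, 0.1979]
tcp_rot: [[-0.799, 0.602, -0.0], [0.602, 0.799, 0.0], [0.0, 0.0, -1.0]]
force: [1.5, 1.7, -4.0]
opening: 0.39
grasp_force: 30.0
```

{"name": "play_rows", "arguments": {"moves": [[[0,0,2,0,0,0],[0,0,2,0,0,0],[0,0,1.5,0,0,0],[0,0,0,0,0,0],[0,0,0,0,0,0]]]}}

```text
time_s: 22.5
position: [0.6013, 0.0055, 0.1928]
tcp_rot: [[-0.799, 0.602, 0.0], [0.602, 0.799, 0.0], [0.0, 0.0, -1.0]]
force: [2.3, 1.8, -2.7]
opening: 0.387
grasp_force: 30.0
```

{"name": "play_rows", "arguments": {"moves": [[[0,0,1,0,0,0],[0,0,1,0,0,0],[0,0,1,0,0,0],[0,0,1,0,0,0],[0,0,0,0,0,0]]]}}

```text
time_s: 23.0
position: [0.6015, 0.0054, 0.1899]
tcp_rot: [[-0.799, 0.602, 0.001], [0.602, 0.799, 0.0], [-0.001, 0.001, -1.0]]
force: [-0.7, 2.8, 4.6]
opening: 0.388
grasp_force: 30.0
```

{"name": "play_rows", "arguments": {"moves": [[[0,0,1,0,0,0],[0,0,1,0,0,0],[0,0,1,0,0,0],[0,0,1,0,0,0],[0,0,0,0,0,0]]]}}

```text
time_s: 23.5
position: [0.6015, 0.0054, 0.1864]
tcp_rot: [[-0.799, 0.602, 0.001], [0.602, 0.799, -0.0], [-0.001, 0.001, -1.0]]
force: [-0.2, 2.7, 7.4]
opening: 0.389
grasp_force: 30.0
```

{"name": "play_rows", "arguments": {"moves": [[[0,0,1,0,0,0],[0,0,1,0,0,0],[0,0,1,0,0,0],[0,0,1,0,0,0],[0,0,0,0,0,0]]]}}

```text
time_s: 24.0
position: [0.6016, 0.0054, 0.1832]
tcp_rot: [[-0.799, 0.602, 0.002], [0.602, 0.799, -0.0], [-0.001, 0.001, -1.0]]
force: [-1.5, 3.0, 11.0]
opening: 0.385
grasp_force: 30.0
```

{"name": "play_rows", "arguments": {"moves": [[[0,0,0.7,0,0,0],[0,0,0.7,0,0,0],[0,0,0.6,0,0,0],[0,0,0,0,0,0],[0,0,0,0,0,0]]]}}

```text
time_s: 24.5
position: [0.6017, 0.0054, 0.1826]
tcp_rot: [[-0.799, 0.602, 0.002], [0.602, 0.799, -0.001], [-0.002, 0.001, -1.0]]
force: [-4.1, 3.3, 18.0]
opening: 0.391
grasp_force: 30.0
```

{"name": "play_rows", "arguments": {"moves": [[[0,0,0.5,0,0,0],[0,0,0.5,0,0,0],[0,0,0,0,0,0],[0,0,0,0,0,0]]]}}

```text
time_s: 24.9
position: [0.6017, 0.0054, 0.1826]
tcp_rot: [[-0.799, 0.602, 0.003], [0.602, 0.799, -0.001], [-0.003, 0.001, -1.0]]
force: [-5.8, 3.5, 23.1]
opening: 0.392
grasp_force: 30.0
```

{"name": "play_rows", "arguments": {"moves": [[[0,0,0,0,0,0],[0,0,0,0,0,0],[0,0,0,0,0,0]]]}}

```text
time_s: 25.2
position: [0.6018, 0.0054, 0.1826]
tcp_rot: [[-0.799, 0.602, 0.003], [0.602, 0.799, -0.001], [-0.003, 0.001, -1.0]]
force: [-5.2, 3.5, 23.3]
opening: 0.388
grasp_force: 30.0
```

```bash
python3 - <<'E'
from h import *
c=bot.capture("scene"); cv2.imwrite("pics/fin.png",cv2.resize(c["image"][150:270,240:350],None,fx=5,fy=5,interpolation=cv2.INTER_CUBIC)[:600])
s=bot.read_state();print(s["time_s"],s["position"],s["force"],s["grasp_force"])
E
```

```text
25.25 [0.60178665 0.00533661 0.18261516] [-5.86561314  3.62795474 23.60126269] 29.97117839666842
```

View pics/fin.png

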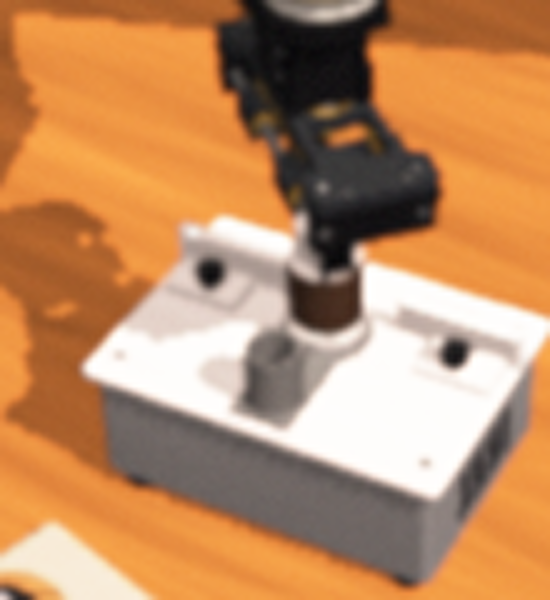

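The picture shows the drum (325, 300) down on the washer and the shoe flat on the deck, with its port at (270, 375) behind the fence. The drum holds at its stop under about 26 N.

```bash
python3 -c "
from rig import bot
print(bot.hand_in())"
```

```text
the job is handed in; nothing more can be done
None
```

The sharpener is back together and handed in at 25 s: the dust shoe lies flat round the boss with its port behind the fence, and the drum is meshed and still held fully home with about 26 N.

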